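# Clamp a spread filler and take off its odd-threaded nozzle cap

## Task

A steel spread filler is standing loose in the bench chuck. Swing the chuck's red-pinned handle clockwise (seen from above) until the jaws grip the filler firmly, then unscrew the filler's blue nozzle cap: its thread may be left- or right-handed, so find out by trying which way it loosens. Lift the cap well clear above the filler, about a hand's breadth, and finish still holding it up, with the filler left clamped in the chuck and the spare filler and the other things on the table undisturbed.

Things in the scene. Friction and masses are not known exactly. Their poses are not given: they have to be found in the camera images.
- chuck_face (a point): Centre of the chuck's flat top face, on its vertical axis, 42 mm above the table; z up. The chuck (dark steel, 80 mm across) stands on an aluminium plate with, 185 mm away, a white plinth carrying an identical capped spare filler, to be left alone.
- cap_seat (a point): Fixed point on the chuck's axis, 74.5 mm above its face: where the cap's centre is while screwed on. The filler below it: hexagonal foot 40 mm across flats, 24 mm high, standing on the chuck's face; 36 mm round barrel; 44 mm shoulder under the cap, 60 mm above the chuck's face; 27 mm round neck inside the cap, 21 mm tall.
- sleeve (a joint): Angle (rad) of the chuck's sleeve, the steel ring with the handle: grows clockwise seen from above, moving the three jaws in by 6 mm per rad. Starts at 0 to 0.35, jaws open; they meet the filler's foot near 1.0. It has 0.4 N m of friction and stays where it is left, keeping the jaws tight; 10 to 20 N at the pin tightens firmly.
- handle_pin (a point): Grip point on the handle's upright red pin: 16 mm across, from 26 to 92 mm above the table, this point 70 mm above the table on the pin's axis. The pin stands 100 mm from the chuck's axis, on the robot's side, and circles the axis as the sleeve turns.
- jaw_1: One of three grey sliding jaws on the chuck's face (22 mm long, 18 mm wide, 17 mm high); origin on the chuck's axis at table height when the jaw is fully open; its x axis points outwards along its slide.
- jaw_2: The second jaw, likewise.
- jaw_3: The third jaw, likewise.
- cap_center (a point): Centre (half-way up) of the 29 mm high, 48 mm round blue cap on the filler in the chuck; a white 20 mm nozzle on top ends 31.5 mm above it; white stripe along x; z up; 70 g. Turned the right way (unknown, differs by case) it meets a stop after about 80 degrees, free to rise 0 to 3 mm, and lifts off from 62 degrees on. The wrong way it stops hard within 10 degrees.
- spare_cap_center (a point): The same point of the identical cap on the spare filler, on the white plinth. To be left alone.
- bowl: Steel bowl, 150 mm across, 70 mm high; origin under its centre. Leave alone.
- jar: Jar with a red lid, 72 mm across, 100 mm high; origin under its centre. Leave alone.
- spatula: Spatula lying on the table; origin on its underside. Leave alone.
- cup: White cup, 72 mm across, 90 mm high; origin under its centre. Leave alone.
- bottle: Amber bottle, 64 mm across, 200 mm high; origin under its centre. Leave alone.
Mind the look-alikes: they are no part of the job. Leave any orange or turquoise look-alike of the part that bears cap_center alone.

How it is judged:
By the outcome, as a careful person would: the job done as asked, in the order asked, and still so for the second after the job is handed in, while the arm keeps its last pose, push and grip.
It also fails if it takes over 66 s, if anything falls off the work surface, if the arm or the gripper's body presses on something with over 40 N, if the wrist force passes 120 N, or if a joint passes its speed limit or range.

## Robot

A 6-joint arm with a two-finger parallel gripper is mounted at the origin on the work surface. World frame = base frame: x ahead of the robot, y to its left, z up, the work surface at z = 0. Lengths are in m, angles in rad, forces in N, time in s.
With the tool pointing down it reaches from about 0.275 to 0.85 m from the base axis. Payload 5.2 kg.
Tool frame: the origin (TCP) lies on the mounting face of the last link; the fingertips stand 173 mm ahead of it and the grasp point (between the pads) lies 155 mm ahead of it (manip.grasp_offset is the distance from the TCP to the grasp point, in m); z points along the fingers, y is the line along which they close (so a half turn about z gives the same grasp; the last joint's range is limited). The gripper opens to 85 mm and grips with 20 to 120 N. Pads are 22 mm wide; open, the fingers measure 114 mm over their backs; the gripper's body (76 mm by 85 mm) begins 54 mm behind the grasp point. The pads swing forward as they close: fully open they stand 13 mm farther back than shut.
Start: joints at [0.901, 0.259, 1.535, -0, 1.348, -0.203], TCP at [0.247, 0.491, 0.405] pointing down, gripper open.
Joint ranges: [-3.14, 3.14], [-0.91, 2.08], [0.19, 2.58], [-1.22, 4.36], [0.22, 2.71], [-3.12, 3.12]. Speed limits (rad/s): [2.57, 2.57, 3.14, 3.14, 3.14, 3.14].

## Interface

Orientations are given as a 3x3 rotation matrix whose columns are the frame's x, y, z axes.
In Python, from workcell import manip, eyes gives the robot as it stands.
- The arm moves only by the tool servo_tool, never from a script. Its argument "plan" is a list of rows, each a list of 4 numbers: the shift along the tool's x, y, z in units of 40 mm (1.0 is 40 mm), then the turn about the tool's z in units of 6 degrees (1.0 is 6 degrees). In form: [[x, y, z, turn], ...]. A call has 1 to 8 rows; each row shifts and turns the commanded pose from where the row before left it, along the tool's axes as they then stand; what a row does not reach is not made up. A row lasts 1/8 s, in which the tool goes at most 62.5 mm and 10.7 degrees, less where a joint would pass 70% of its speed; a pose out of reach is approached as far as the arm can. A call is refused whole if a number of a shift passes 1 or a number of a turn 1, either way. A call with a gripper value outside its range is refused whole. "jaw" is the opening in per cent of the stroke, from 0 (shut) to 100 (fully open), set as the call begins (left out, the last holds). The fingers move at their own pace and stop on an object; the grip force is fixed at half the most. Time passes only in rows, so rows that do not move let the fingers close. It gives the time, the measured TCP pose, the force, the opening and the grip force at its end, in the units of the state.
- manip.sense(): the state, without advancing time (a new reading comes with each control period).
- eyes.camera(name): name is "scene" or "side" or "wrist"; returns the picture (384x512x3 uint8, red, green, blue); there is no depth.
- eyes.camera_params(name): a dict with "K" (3x3 intrinsics, pixels), "position" and "rotation" of the camera in the world. Camera axes: x right, y down, z forward; pixel columns grow to the right and rows downward; lengths in m; the calibration is good to about 2 mm. A picture is of the moment at which its call begins: read the wrist's pose just before it. camera_params takes no time and is no camera call; for the wrist camera it gives the pose at the moment of the call.
- manip.sign_off(): hands the job in; it is judged then, once.
The state is a dict: "time": time; "qpos": joint angles; "qd": joint speeds; "joint_efforts": joint torques, N m; "tcp_pos": TCP position; "tcp_rot": TCP orientation; "ft_force": force on the tool from outside, world axes, zero at the start; "ft_torque": the same for the moment, N m; "grip_width": finger opening in m; "gripper_force": force on a finger pad.
Only numpy, scipy, OpenCV 4.12 (cv2) and the standard library are available. Lean on these libraries where they do the work, as an engineer would, in place of code of your own. Each camera call takes 0.05 s, during which the arm holds its last target. There are 200 camera calls.

## Working session

There is one attempt and no reset: what is moved stays moved. The work goes in short steps, Python scripts to look and compute and a tool call to move; the robot and the scene stay as the last step left them, time stands still between calls to the robot, and variables do not carry over. Pictures are saved under pics/ and viewed, at most 10 in all, crops included, and the job is handed in when it is done.

Besides the shell and the picture viewer there is one more tool, called after "Request:" as name(argument=value, ...) on one line, values as JSON. servo_tool: Moves the arm, as the interface text tells. Its arguments: {"type":"object","properties":{"plan":{"type":"array"},"jaw":{"type":"number"}},"required":["plan"]}

```bash
mkdir -p pics; cat > h.py <<'E'
import numpy as np, cv2
from workcell import manip, eyes
def snap(n,f):
    p=eyes.camera_params(n); im=eyes.camera(n); cv2.imwrite('pics/'+f,im[:,:,::-1]); return im,p
def ray(p,u,v):
    d=np.array(p['rotation'])@np.linalg.inv(p['K'])@[u,v,1]; return np.array(p['position']),d
def onz(p,u,v,z):
    o,d=ray(p,u,v); return o+d*(z-o[2])/d[2]
def proj(p,X):
    c=np.array(p['K'])@(np.array(p['rotation']).T@(np.array(X)-p['position'])); return c[:2]/c[2]
def blobs(im,lo,hi,amin=30):
    h=cv2.cvtColor(im,cv2.COLOR_RGB2HSV); m=cv2.inRange(h,lo,hi)
    n,l,s,c=cv2.connectedComponentsWithStats(m)
    return [(s[i].tolist(),c[i].round(1).tolist()) for i in range(1,n) if s[i,4]>=amin]
E
python3 - <<'E'
from h import *
a,p=snap('scene','a.png'); b,q=snap('side','b.png')
cv2.imwrite('pics/ab.png',cv2.resize(np.hstack([a,b])[:,:,::-1],(800,300)))
for im,pp in((a,p),(b,q)):
    print(np.round(pp['position'],3),np.round(pp['rotation'],3).tolist(),pp['K'][0][0])
    print('blue',blobs(im,(100,120,50),(125,255,255))); print('red',blobs(im,(0,150,80),(6,255,255)),blobs(im,(172,150,80),(180,255,255)))
s=manip.sense();print(s['tcp_pos'],s['tcp_rot'],s['time'],s['grip_width'],manip.grasp_offset)
E
```

```text
[ 1.441 -0.28   0.703] [[0.302, 0.515, -0.803], [0.953, -0.16, 0.256], [0.003, -0.842, -0.539]] 363.2740201666788
blue [([327, 187, 12, 15, 120], [332.0, 195.2]), ([266, 189, 9, 14, 96], [269.7, 196.5]), ([277, 189, 4, 13, 36], [278.4, 194.2])]
red [([252, 189, 2, 16, 31], [252.5, 196.6]), ([134, 238, 24, 19, 351], [145.5, 246.8])] []
[-0.008 -0.635  0.901] [[0.758, -0.431, 0.49], [-0.652, -0.513, 0.558], [0.011, -0.742, -0.67]] 356.265114387228
blue [([230, 148, 12, 13, 114], [235.4, 154.4]), ([251, 177, 14, 15, 146], [257.4, 184.6])]
red [([241, 206, 5, 17, 54], [243.0, 213.4]), ([356, 231, 21, 19, 300], [366.1, 239.5])] []
[0.24738751 0.49101785 0.40397588] [[-8.92986660e-01  4.50081962e-01 -1.02611539e-03]
 [ 4.50083002e-01  8.92985816e-01 -1.27440429e-03]
 [ 3.42720109e-04 -1.59986313e-03 -9.99998661e-01]] 0.1 0.08557956252061932 0.1547
```

View pics/a.png

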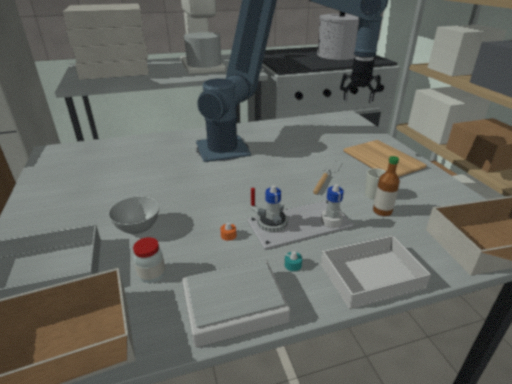

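View pics/b.png

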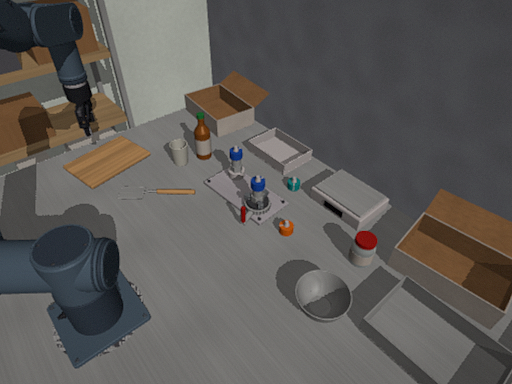

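The scene view shows the chuck cap at about (272,195), the pin at (252,197) and the spare at (332,195). In the side view they are at (257,185), (243,213) and (235,154). I'll triangulate from these.

```bash
cat >> h.py <<'E'
def tri(*rs):
    A=0;b=0
    for o,d in rs:
        d=d/np.linalg.norm(d);P=np.eye(3)-np.outer(d,d);A=A+P;b=b+P@o
    return np.linalg.solve(A,b)
E
python3 - <<'E'
from h import *
p=eyes.camera_params('scene');q=eyes.camera_params('side')
for n,a,b in(('cap',(272.5,196),(257.4,184.6)),('spare',(334,195),(235.4,154.4)),('pin',(252.5,197),(243,213.4)),('orange',(229,233),(286,228)),('turq',(293,262),(294,184)),('bottle',(394,160),(200,116)),('jar',(146,247),(366,240))):
    X=tri(ray(p,*a),ray(q,*b)); print(n,X.round(4),proj(p,X).round(1),proj(q,X).round(1))
print(manip.sense()['time'])
E
```

```text
cap [0.5892 0.028  0.1116] [272.7 195.9] [257.5 184.8]
spare [0.6375 0.2064 0.1112] [334.3 194.7] [235.6 154.7]
pin [ 0.499  -0.0067  0.0593] [253.  196.6] [243.4 213.9]
orange [ 0.5962 -0.1112  0.0094] [229.1 232.9] [286.1 228.1]
turq [0.7726 0.0253 0.0123] [293.1 261.9] [294.1 184.1]
bottle [0.6235 0.4052 0.1894] [393.8 160.2] [199.9 115.8]
jar [ 0.6877 -0.3441  0.0911] [146. 247.] [366. 240.]
0.1
```

Request:
servo_tool(plan=[[-0.94,-0.69,0,0],[-0.94,-0.69,0,0],[-0.94,-0.69,0,0],[-0.94,-0.69,0,0],[-0.94,-0.69,0,0],[-0.94,-0.69,0,0],[-0.94,-0.69,0,0],[-0.94,-0.69,0,0]], jaw=100)

```text
time: 1.1
tcp_pos: [0.4171, 0.1572, 0.4045]
tcp_rot: [[-0.893, 0.45, -0.0], [0.45, 0.893, 0.0], [0.0, -0.0, -1.0]]
ft_force: [-0.5, 0.1, -0.5]
grip_width: 0.0852
gripper_force: 0.0
```

Request:
servo_tool(plan=[[-0.94,-0.69,0,0],[-0.94,-0.69,0,0],[-0.94,-0.69,0,0],[-0.94,-0.69,0,0],[0,0,0.5,-1],[0,0,0.5,-1],[0,0,0,-1],[0,0,0,-1]])

```text
time: 2.1
tcp_pos: [0.5012, -0.0077, 0.3639]
tcp_rot: [[-0.999, 0.045, -0.002], [0.045, 0.999, 0.0], [0.002, 0.0, -1.0]]
ft_force: [0.5, 0.8, 0.9]
grip_width: 0.0854
gripper_force: 0.0
```

Request:
servo_tool(plan=[[0,0,0,-1],[0,0,0,-1],[0,0,0,-1],[0,0,0,-1],[0,0,0,0]])

```text
time: 2.72
tcp_pos: [0.5012, -0.0076, 0.3644]
tcp_rot: [[-0.932, -0.362, -0.001], [-0.362, 0.932, 0.0], [0.001, 0.0, -1.0]]
ft_force: [-0.1, 0.8, 0.8]
grip_width: 0.0852
gripper_force: 0.0
```

```bash
cat >> h.py <<'E'
def go(xyz,yaw=None):
    "shift (units) of grasp point to xyz in tool axes as they stand; turn to bring tool y to yaw (deg)"
    s=manip.sense();R=np.array(s['tcp_rot']);g=np.array(s['tcp_pos'])+R[:,2]*manip.grasp_offset
    y=np.degrees(np.arctan2(R[1,1],R[0,1]))
    print('t',round(s['time'],2),'grasp',g.round(4),'yaw',y.round(1),'q',np.round(s['qpos'],2),'F',np.round(s['ft_force'],1),'T',np.round(s['ft_torque'],2),'w',round(s['grip_width'],4),'gf',round(s['gripper_force'],1))
    print('shift',(R.T@(np.array(xyz)-g)/.04).round(2), 'turn',None if yaw is None else round(-((yaw-y+90)%180-90)/6,2))
E
python3 - <<'E'
from h import *
go([.499,-.007,.07],111)
im,p=snap('wrist','w.png')
print(proj(p,[.499,-.007,.092]),proj(p,[.589,.028,.131]),np.round(p['position'],3))
print('red',blobs(im,(0,150,80),(8,255,255)),blobs(im,(172,150,80),(180,255,255)),'blue',blobs(im,(100,120,50),(125,255,255)))
E
```

```text
t 2.73 grasp [ 0.5011 -0.0076  0.2097] yaw 111.2 q [-0.24  0.2   1.71 -0.    1.23 -2.18] F [-0.1  0.8  0.8] T [-0.01  0.07  0.02] w 0.0852 gf 0.0
shift [0.04 0.03 3.49] turn 0.03
[256.46692036 189.4417764 ] [256.62571439 312.22378824] [ 0.435 -0.032  0.332]
red [([251, 168, 16, 27, 287], [257.7, 182.7])] [] blue [([231, 271, 55, 57, 2192], [257.8, 297.6]), ([399, 365, 27, 19, 329], [411.2, 376.1])]
```

View pics/w.png

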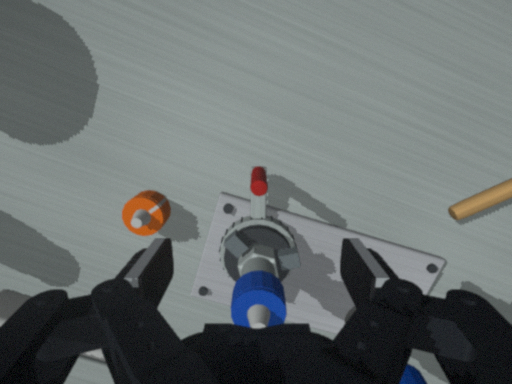

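```bash
python3 - <<'E'
from h import *
p=eyes.camera_params('wrist')
print(onz(p,259,187,.092),onz(p,258.5,182.7,.06),onz(p,258,310,.131))
for z in(.042,.131): print(z,proj(p,[.589,.028,z]))
E
```

```text
[ 0.49619816 -0.00573613  0.092     ] [ 0.50047149 -0.0042785   0.06      ] [0.58665844 0.02817546 0.131     ]
0.042 [256.64243173 258.32500759]
0.131 [256.80223433 312.11532409]
```

Request:
servo_tool(plan=[[0,0,0.7,0],[0,0,0.7,0],[0,0,0.7,0],[0,0,0.7,0],[0,0,0.5,0],[0,0,0,0]])

```text
time: 3.52
tcp_pos: [0.5006, -0.0075, 0.2313]
tcp_rot: [[-0.933, -0.361, -0.004], [-0.361, 0.933, 0.001], [0.003, 0.002, -1.0]]
ft_force: [-0.5, -0.1, -0.4]
grip_width: 0.0856
gripper_force: 0.0
```

```bash
python3 - <<'E'
from h import *
go([.499,-.007,.07],111)
im,p=snap('wrist','w2.png')
print('red',blobs(im,(0,150,80),(8,255,255)),'blue',blobs(im,(100,120,50),(125,255,255)))
E
```

```text
t 3.52 grasp [ 0.5    -0.0074  0.0766] yaw 111.2 q [-0.24  0.36  1.87  0.    0.91 -2.18] F [-0.5 -0.1 -0.4] T [ 0.   -0.    0.03] w 0.0856 gf 0.0
shift [0.02 0.02 0.16] turn 0.03
red [([243, 210, 34, 76, 1529], [256.9, 253.4])] blue []
```

View pics/w2.png

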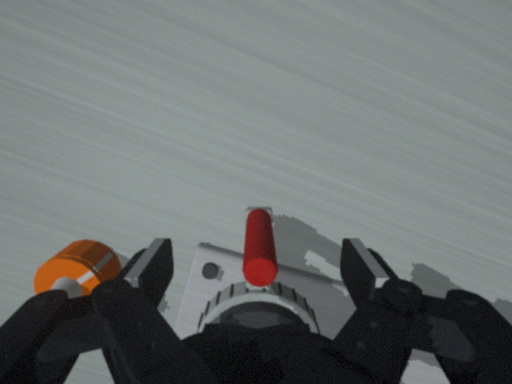

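The pin is centred between the fingers, with its top at about (260,268). I'll close on it.

Request:
servo_tool(plan=[[0,0,0.15,0],[0,0,0,0],[0,0,0,0],[0,0,0,0],[0,0,0,0],[0,0,0,0]], jaw=0)

```text
time: 4.32
tcp_pos: [0.5013, -0.0075, 0.2272]
tcp_rot: [[-0.932, -0.362, 0.0], [-0.362, 0.932, 0.0], [-0.0, 0.0, -1.0]]
ft_force: [-1.8, 2.0, 5.8]
grip_width: 0.0146
gripper_force: 58.4
```

```bash
python3 - <<'E'
from h import *
p=eyes.camera_params('wrist');print(onz(p,260,268,.092))
go([.499,-.007,.07],111)
E
```

```text
[ 0.49321493 -0.00783007  0.092     ]
t 4.33 grasp [ 0.5014 -0.0075  0.0725] yaw 111.3 q [-0.24  0.37  1.87  0.    0.9  -2.18] F [-1.8  2.   5.8] T [0.26 0.33 0.03] w 0.0146 gf 58.4
shift [0.05 0.03 0.06] turn 0.04
```

Request:
servo_tool(plan=[[-0.013,0.247,0,1],[-0.013,0.247,0,1],[-0.013,0.247,0,1],[-0.013,0.247,0,1],[-0.013,0.247,0,1],[0,0,0,0],[0,0,0,0]])

```text
time: 5.2
tcp_pos: [0.4954, 0.0418, 0.2272]
tcp_rot: [[-0.988, 0.152, -0.001], [0.152, 0.988, 0.001], [0.002, 0.001, -1.0]]
ft_force: [-3.4, 3.8, 8.2]
grip_width: 0.0146
gripper_force: 58.9
```

```bash
cat >> h.py <<'E'
def swing(C=(.589,.028)):
    s=manip.sense();R=np.array(s['tcp_rot']);g=np.array(s['tcp_pos'])+R[:,2]*manip.grasp_offset
    r=g[:2]-C;print('r',np.hypot(*r).round(4),'ang',np.degrees(np.arctan2(r[1],r[0])).round(2)%360,'F tool',(R.T@s['ft_force']).round(1))
E
python3 - <<'E'
from h import *
go([.499,-.007,.07],111);swing()
E
```

```text
t 5.2 grasp [0.4952 0.042  0.0725] yaw 81.3 q [-0.14  0.36  1.88  0.    0.9  -1.56] F [-3.4  3.8  8.2] T [0.6  0.67 0.02] w 0.0146 gf 58.9
shift [-0.28 -1.2   0.06] turn -4.96
r 0.0949 ang 171.53 F tool [ 4.   3.2 -8.2]
```

Request:
servo_tool(plan=[[-0.013,0.247,0,1],[-0.007,0.124,0,0.5],[0,0,0,0]])

```text
time: 5.58
tcp_pos: [0.4986, 0.0561, 0.2272]
tcp_rot: [[-0.952, 0.305, -0.003], [0.305, 0.953, 0.001], [0.003, -0.0, -1.0]]
ft_force: [-6.7, 3.5, 10.3]
grip_width: 0.0142
gripper_force: 59.1
```

```bash
python3 - <<'E'
from h import *
go([.499,-.007,.07],111);swing()
E
```

```text
t 5.58 grasp [0.4982 0.0562 0.0725] yaw 72.3 q [-0.11  0.37  1.87  0.    0.9  -1.37] F [-6.7  3.5 10.3] T [0.48 0.86 0.06] w 0.0142 gf 59.1
shift [-0.5  -1.5   0.06] turn -6.46
r 0.0951 ang 162.75 F tool [  7.5   1.3 -10.3]
```

Request:
servo_tool(plan=[[-0.003,0.083,0,0.333],[0,0,0,0]])

```text
time: 5.82
tcp_pos: [0.4996, 0.0591, 0.2272]
tcp_rot: [[-0.941, 0.337, -0.003], [0.337, 0.941, 0.0], [0.003, -0.001, -1.0]]
ft_force: [-6.6, 2.2, 10.6]
grip_width: 0.0146
gripper_force: 59.1
```

```bash
python3 - <<'E'
from h import *
go([.499,-.007,.07],111);swing()
E
```

```text
t 5.83 grasp [0.4991 0.0591 0.0725] yaw 70.3 q [-0.1   0.37  1.87  0.    0.9  -1.33] F [-6.6  2.2 10.6] T [0.35 1.02 0.13] w 0.0146 gf 59.1
shift [-0.56 -1.56  0.06] turn -6.79
r 0.0951 ang 160.89 F tool [  6.9  -0.2 -10.6]
```

Request:
servo_tool(plan=[[0.02,0.083,0,0.333],[0,0.083,0,0.333],[0,0,0,0]])

```text
time: 6.2
tcp_pos: [0.5016, 0.0652, 0.2272]
tcp_rot: [[-0.916, 0.402, -0.002], [0.402, 0.916, -0.0], [0.002, -0.001, -1.0]]
ft_force: [-4.9, -1.2, 9.4]
grip_width: 0.0147
gripper_force: 58.9
```

```bash
python3 - <<'E'
from h import *
go([.499,-.007,.07],111);swing()
E
```

```text
t 6.2 grasp [0.5013 0.0651 0.0725] yaw 66.3 q [-0.09  0.38  1.86 -0.    0.91 -1.25] F [-4.9 -1.2  9.4] T [0.07 0.8  0.2 ] w 0.0147 gf 58.9
shift [-0.67 -1.67  0.06] turn -7.45
r 0.0952 ang 157.07 F tool [ 4.  -3.1 -9.3]
```

Request:
servo_tool(plan=[[0.0,0.083,0,0.333],[0,0.083,0,0.333],[0,0,0,0]])

```text
time: 6.58
tcp_pos: [0.5041, 0.0709, 0.2272]
tcp_rot: [[-0.886, 0.464, -0.003], [0.464, 0.886, -0.001], [0.002, -0.002, -1.0]]
ft_force: [-6.8, -2.8, 10.8]
grip_width: 0.0146
gripper_force: 59.1
```

```bash
python3 - <<'E'
from h import *
go([.499,-.007,.07],111);swing()
E
```

```text
t 6.58 grasp [0.5037 0.0707 0.0725] yaw 62.3 q [-0.08  0.38  1.85 -0.    0.91 -1.17] F [-6.8 -2.8 10.8] T [-0.16  0.91  0.29] w 0.0146 gf 59.1
shift [-0.8  -1.78  0.06] turn -8.11
r 0.0954 ang 153.39 F tool [  4.7  -5.6 -10.8]
```

Request:
servo_tool(plan=[[0.01,0.083,0,0.333],[0,0.083,0,0.333],[0,0,0,0]])

```text
time: 6.95
tcp_pos: [0.507, 0.0765, 0.2272]
tcp_rot: [[-0.851, 0.525, -0.003], [0.525, 0.851, -0.002], [0.001, -0.003, -1.0]]
ft_force: [-6.4, -4.4, 10.4]
grip_width: 0.0142
gripper_force: 59.2
```

```bash
python3 - <<'E'
from h import *
go([.499,-.007,.07],111);swing()
E
```

```text
t 6.95 grasp [0.5065 0.0761 0.0725] yaw 58.4 q [-0.07  0.39  1.84 -0.    0.91 -1.08] F [-6.4 -4.4 10.4] T [-0.56  1.03  0.39] w 0.0142 gf 59.2
shift [-0.93 -1.87  0.07] turn -8.77
r 0.0955 ang 149.72 F tool [  3.2  -7.1 -10.3]
```

Request:
servo_tool(plan=[[0.01,0.083,0,0.333],[0,0.083,0,0.333],[0,0,0,0]])

```text
time: 7.32
tcp_pos: [0.5101, 0.0818, 0.2272]
tcp_rot: [[-0.813, 0.582, -0.003], [0.582, 0.813, -0.003], [0.001, -0.004, -1.0]]
ft_force: [-7.2, -8.4, 10.7]
grip_width: 0.0143
gripper_force: 59.4
```

```bash
python3 - <<'E'
from h import *
go([.499,-.007,.07],111);swing()
E
```

```text
t 7.33 grasp [0.5096 0.0814 0.0725] yaw 54.4 q [-0.06  0.39  1.83 -0.    0.92 -1.  ] F [-7.2 -8.4 10.7] T [-0.89  1.04  0.5 ] w 0.0143 gf 59.4
shift [-1.07 -1.95  0.07] turn -9.44
r 0.0956 ang 146.08 F tool [  1.  -11.1 -10.6]
```

Request:
servo_tool(plan=[[0.0,0.083,0,0.333],[0,0.083,0,0.333],[0,0,0,0]])

```text
time: 7.7
tcp_pos: [0.5138, 0.0864, 0.2271]
tcp_rot: [[-0.77, 0.638, -0.004], [0.638, 0.77, -0.004], [0.001, -0.006, -1.0]]
ft_force: [-9.6, -11.6, 11.5]
grip_width: 0.0145
gripper_force: 59.7
```

```bash
python3 - <<'E'
from h import *
go([.499,-.007,.07],111);swing()
E
```

```text
t 7.7 grasp [0.5132 0.0858 0.0724] yaw 50.3 q [-0.05  0.4   1.82 -0.01  0.92 -0.92] F [ -9.6 -11.6  11.5] T [-1.72  1.25 -0.07] w 0.0145 gf 59.7
shift [-1.21 -2.01  0.07] turn -10.11
r 0.0953 ang 142.71 F tool [ -0.  -15.1 -11.5]
```

Request:
servo_tool(plan=[[0.0,0.083,0,0.333],[0,0.04,0,0.15],[0,0,0,0]])

```text
time: 8.07
tcp_pos: [0.5162, 0.0894, 0.2271]
tcp_rot: [[-0.737, 0.676, -0.007], [0.676, 0.737, -0.006], [0.001, -0.009, -1.0]]
ft_force: [-14.1, -17.2, 14.8]
grip_width: 0.0146
gripper_force: 60.5
```

```bash
python3 - <<'E'
from h import *
go([.499,-.007,.07],111);swing()
im,p=snap('side','s3.png'); im2,p2=snap('scene','s4.png')
c=cv2.resize(im[150:240,200:310],None,fx=4,fy=4,interpolation=cv2.INTER_CUBIC)
d=cv2.resize(im2[160:250,220:310],(360,360),interpolation=cv2.INTER_CUBIC)
cv2.imwrite('pics/s5.png',np.hstack([c,d])[:,:,::-1])
E
```

```text
t 8.07 grasp [0.5152 0.0884 0.0724] yaw 47.5 q [-0.04  0.4   1.81 -0.01  0.93 -0.86] F [-14.1 -17.2  14.8] T [-2.38  1.74  0.1 ] w 0.0146 gf 60.5
shift [-1.32 -2.03  0.08] turn -10.59
r 0.0954 ang 140.7 F tool [ -1.2 -22.3 -14.6]
```

View pics/s5.png

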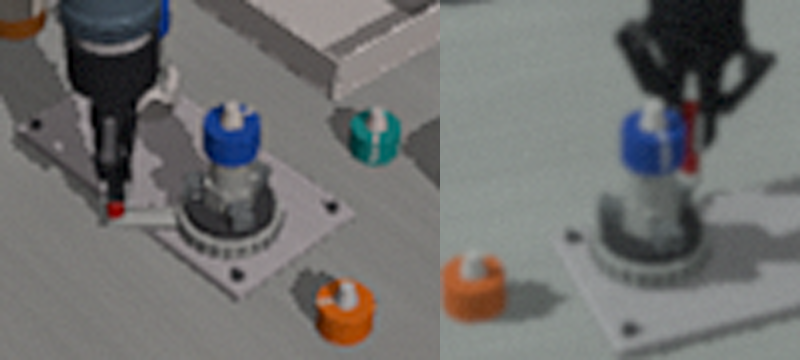

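Tightened to about 22 N at the pin. In the view the jaws sit against the foot. Now release and rise.

Request:
servo_tool(plan=[[0,0,0,0],[0,0,0,0],[0,0,0,0],[0,0,-0.4,0],[0,0,-0.9,0],[0,0,-1,0],[0,0,-1,0],[0,0,-1,0]], jaw=100)

```text
time: 9.18
tcp_pos: [0.5182, 0.0923, 0.4017]
tcp_rot: [[-0.736, 0.677, 0.003], [0.677, 0.736, 0.0], [-0.002, 0.002, -1.0]]
ft_force: [0.6, 0.2, 0.3]
grip_width: 0.0853
gripper_force: 0.0
```

```bash
python3 - <<'E'
from h import *
go([.589,.028,.24],45)
im,p=snap('wrist','w6.png')
print(proj(p,[.589,.028,.131]),proj(p,[.589,.028,.148]))
print('blue',blobs(im,(100,120,50),(125,255,255)))
E
```

```text
t 9.18 grasp [0.5186 0.0923 0.247 ] yaw 47.4 q [-0.04  0.22  1.6   0.    1.32 -0.86] F [0.6 0.2 0.3] T [ 0.   -0.   -0.04] w 0.0853 gf 0.0
shift [-2.38  0.01  0.18] turn 0.4
[255.38678952 286.94342804] [255.36476677 298.25057629]
blue [([401, 171, 69, 57, 2324], [431.6, 196.9]), ([235, 251, 48, 56, 1708], [258.0, 275.4])]
```

View pics/w6.png

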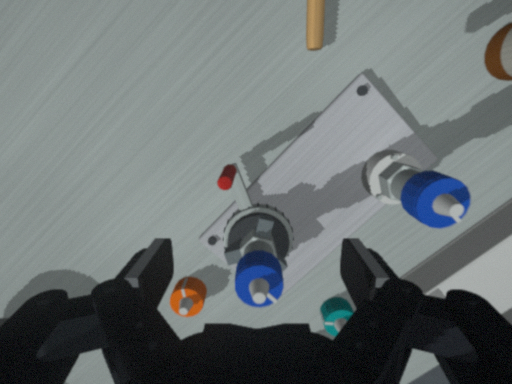

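```bash
python3 - <<'E'
from h import *
p=eyes.camera_params('wrist')
C=np.array([.589,.028])
X=onz(p,228,183,.092);r=X[:2]-C;print(X,np.hypot(*r),np.degrees(np.arctan2(r[1],r[0]))%360)
for a in (141,150,160): 
  t=np.radians(a);print(a,proj(p,[C[0]+.1*np.cos(t),C[1]+.1*np.sin(t),.092]))
print('captop',onz(p,259,288,.131),'tip',onz(p,259,294,.148), 'chuck face',onz(p,258,239,.042))
s=eyes.camera('side');print(blobs(s,(0,150,80),(8,255,255),15),eyes.camera_params('side') and [proj(eyes.camera_params('side'),[C[0]+.1*np.cos(np.radians(a)),C[1]+.1*np.sin(np.radians(a)),.059]).round(1) for a in (141,150,160,201)])
E
```

```text
[0.50576514 0.06994404 0.092     ] 0.0932059275207684 153.25536975781216
141 [246.52569476 173.37156287]
150 [231.34884615 175.50702196]
160 [215.29560658 180.52690989]
captop [0.59942765 0.02668202 0.131     ] tip [0.59502756 0.03031482 0.148     ] chuck face [0.59250419 0.03331233 0.042     ]
[([228, 194, 4, 16, 52], [229.3, 202.2]), ([356, 231, 21, 19, 301], [366.2, 239.5])] [array([228.1, 196.6]), array([228.4, 199.7]), array([229.5, 203.2]), array([242.8, 214.6])]
```

Request:
servo_tool(plan=[[-0.6,0,0,0],[-0.6,0,0,0],[-0.6,0,0,0],[-0.62,0.03,0,0],[0,0,0.5,0],[0,0,0.5,0],[0,0,0,0]])

```text
time: 10.15
tcp_pos: [0.5906, 0.026, 0.3556]
tcp_rot: [[-0.735, 0.678, -0.006], [0.678, 0.735, 0.001], [0.005, -0.004, -1.0]]
ft_force: [-0.2, 0.2, 0.2]
grip_width: 0.0853
gripper_force: 0.0
```

```bash
python3 - <<'E'
from h import *
go([.591,.03,.119],47)
im,p=snap('wrist','w7.png')
print(proj(p,[.591,.03,.131]),proj(p,[.591,.03,.148]))
print('blue',blobs(im,(100,120,50),(125,255,255)))
E
```

```text
t 10.15 grasp [0.5897 0.0261 0.2009] yaw 47.3 q [-0.14  0.37  1.5  -0.    1.28 -0.97] F [-0.2  0.2  0.2] T [0.04 0.04 0.01] w 0.0853 gf 0.0
shift [0.03 0.1  2.05] turn 0.05
[260.49757576 210.20607975] [260.76768003 219.00752472]
blue [([450, 45, 62, 77, 3542], [483.5, 86.7]), ([229, 170, 65, 69, 2792], [260.3, 201.9])]
```

View pics/w7.png

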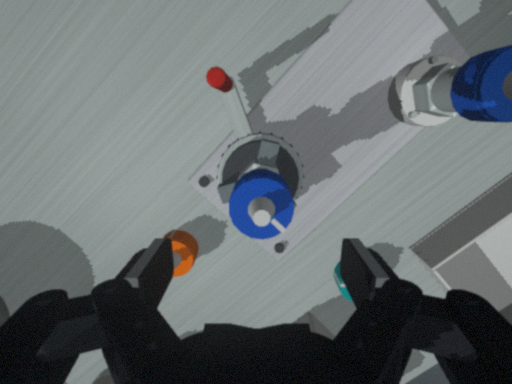

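The cap top is at (261,208) and the nozzle tip at (261,217). Both fit an axis at (0.591, 0.030), so I'll descend and grip.

Request:
servo_tool(plan=[[0.03,0.1,0.4,0],[0,0,0.6,0],[0,0,0.5,0],[0,0,0.3,0],[0,0,0.2,0],[0,0,0.05,0],[0,0,0,0]])

```text
time: 11.08
tcp_pos: [0.5924, 0.031, 0.2771]
tcp_rot: [[-0.736, 0.677, 0.001], [0.677, 0.736, -0.0], [-0.001, 0.0, -1.0]]
ft_force: [0.9, 0.8, 0.3]
grip_width: 0.0853
gripper_force: 0.0
```

Request:
servo_tool(plan=[[0,0,0,0],[0,0,0,0],[0,0,0,0],[0,0,0,0],[0,0,0,0]], jaw=0)

```text
time: 11.7
tcp_pos: [0.592, 0.0306, 0.2775]
tcp_rot: [[-0.736, 0.677, 0.0], [0.677, 0.736, -0.001], [-0.001, -0.001, -1.0]]
ft_force: [-2.9, -2.4, 5.6]
grip_width: 0.0468
gripper_force: 61.5
```

```bash
python3 - <<'E'
from h import *
go([.591,.03,.119],47)
E
```

```text
t 11.7 grasp [0.5921 0.0305 0.1228] yaw 47.4 q [-0.14  0.44  1.6  -0.    1.1  -0.96] F [-2.9 -2.4  5.6] T [-0.32  0.45  0.05] w 0.0468 gf 61.5
shift [ 0.01 -0.03  0.09] turn 0.06
```

Request:
servo_tool(plan=[[0,0,0,-0.5],[0,0,0,-0.5],[0,0,0,0]])

```text
time: 12.08
tcp_pos: [0.592, 0.0305, 0.2775]
tcp_rot: [[-0.803, 0.596, 0.0], [0.596, 0.803, -0.001], [-0.001, -0.001, -1.0]]
ft_force: [-2.1, -2.5, 5.8]
grip_width: 0.0466
gripper_force: 61.6
```

```bash
python3 - <<'E'
from h import *
go([.591,.03,.119],47)
E
```

```text
t 12.07 grasp [0.5921 0.0304 0.1228] yaw 53.4 q [-0.14  0.44  1.6  -0.    1.1  -1.07] F [-2.1 -2.5  5.8] T [-0.36  0.45  0.03] w 0.0466 gf 61.6
shift [ 0.02 -0.02  0.1 ] turn 1.07
```

Request:
servo_tool(plan=[[0,0,0,-0.5],[0,0,0,-0.3],[0,0,0,0]])

```text
time: 12.45
tcp_pos: [0.5921, 0.0304, 0.2776]
tcp_rot: [[-0.849, 0.528, 0.0], [0.528, 0.849, -0.001], [-0.001, -0.001, -1.0]]
ft_force: [-3.9, -2.3, 5.0]
grip_width: 0.0468
gripper_force: 61.6
```

```bash
python3 - <<'E'
from h import *
go([.591,.03,.119],47)
E
```

```text
t 12.45 grasp [0.5921 0.0303 0.1229] yaw 58.1 q [-0.14  0.44  1.6  -0.    1.1  -1.15] F [-3.9 -2.3  5. ] T [-0.35  0.47 -0.37] w 0.0468 gf 61.6
shift [ 0.02 -0.02  0.1 ] turn 1.86
```

Request:
servo_tool(plan=[[0,0,0,-0.5],[0,0,0,0]])

```text
time: 12.7
tcp_pos: [0.5917, 0.031, 0.2775]
tcp_rot: [[-0.876, 0.482, -0.001], [0.482, 0.876, 0.0], [0.001, -0.0, -1.0]]
ft_force: [-4.7, -0.3, 7.0]
grip_width: 0.0469
gripper_force: 61.8
```

```bash
python3 - <<'E'
from h import *
go([.591,.03,.119],47)
E
```

```text
t 12.7 grasp [0.5915 0.031  0.1228] yaw 61.2 q [-0.14  0.44  1.6   0.    1.1  -1.2 ] F [-4.7 -0.3  7. ] T [ 0.05  0.67 -0.06] w 0.0469 gf 61.8
shift [-0.   -0.03  0.1 ] turn 2.36
```

Request:
servo_tool(plan=[[0,0,0,-0.5],[0,0,0,0]])

```text
time: 12.95
tcp_pos: [0.5917, 0.031, 0.2776]
tcp_rot: [[-0.9, 0.437, -0.001], [0.437, 0.9, 0.001], [0.001, 0.0, -1.0]]
ft_force: [-4.4, -0.4, 8.2]
grip_width: 0.0466
gripper_force: 61.8
```

```bash
python3 - <<'E'
from h import *
go([.591,.03,.119],47)
for n,r in (('side',(140,240,200,310)),('scene',(160,250,220,310))):
    im,p=snap(n,n+'8.png')
a=cv2.imread('pics/side8.png')[145:235,205:295];b=cv2.imread('pics/scene8.png')[165:245,235:315]
cv2.imwrite('pics/c8.png',np.hstack([cv2.resize(a,(400,400),interpolation=2),cv2.resize(b,(400,400),interpolation=2)]))
E
```

```text
t 12.95 grasp [0.5915 0.031  0.1229] yaw 64.1 q [-0.14  0.44  1.6   0.    1.1  -1.25] F [-4.4 -0.4  8.2] T [-0.01  0.77 -0.72] w 0.0466 gf 61.8
shift [-0.   -0.03  0.1 ] turn 2.85
```

View pics/c8.png

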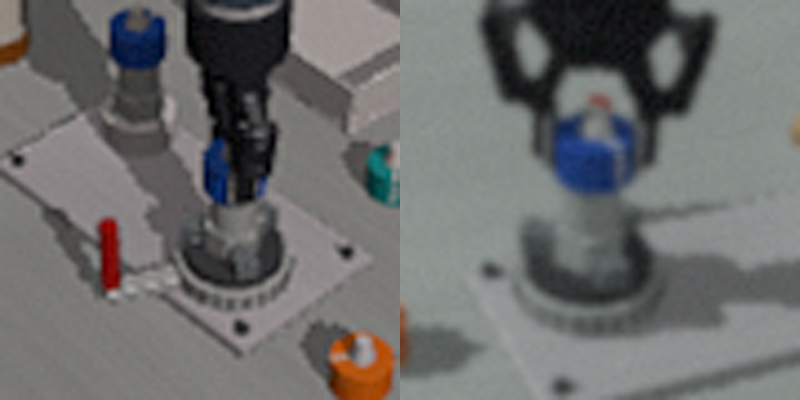

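Turning this way, the torque reaches 0.7 N m in fits and starts, which looks like the hard stop. I'll try the other way.

Request:
servo_tool(plan=[[0,0,0,1],[0,0,0,1],[0,0,0,1],[0,0,0,0]])

```text
time: 13.55
tcp_pos: [0.5923, 0.0304, 0.2776]
tcp_rot: [[-0.722, 0.692, 0.001], [0.692, 0.722, -0.001], [-0.001, -0.0, -1.0]]
ft_force: [-2.4, -3.7, 5.8]
grip_width: 0.0462
gripper_force: 61.7
```

```bash
python3 - <<'E'
from h import *
go([.591,.03,.119],47)
E
```

```text
t 13.55 grasp [0.5924 0.0302 0.1229] yaw 46.2 q [-0.14  0.44  1.59 -0.    1.1  -0.94] F [-2.4 -3.7  5.8] T [-0.53  0.45 -0.01] w 0.0462 gf 61.7
shift [ 0.02 -0.03  0.1 ] turn -0.13
```

Request:
servo_tool(plan=[[0,0,0,0.5],[0,0,0,0.5],[0,0,0,0]])

```text
time: 13.92
tcp_pos: [0.5923, 0.0303, 0.2775]
tcp_rot: [[-0.646, 0.763, 0.001], [0.763, 0.646, -0.002], [-0.002, -0.0, -1.0]]
ft_force: [-2.8, -4.8, 5.6]
grip_width: 0.0468
gripper_force: 61.7
```

```bash
python3 - <<'E'
from h import *
go([.591,.03,.119],47)
E
```

```text
t 13.93 grasp [0.5925 0.03   0.1228] yaw 40.3 q [-0.14  0.44  1.59 -0.    1.1  -0.84] F [-2.8 -4.8  5.6] T [-0.67  0.38 -0.06] w 0.0468 gf 61.7
shift [ 0.02 -0.03  0.1 ] turn -1.12
```

Request:
servo_tool(plan=[[0,0,0,1],[0,0,0,1],[0,0,0,0]])

```text
time: 14.3
tcp_pos: [0.5923, 0.0304, 0.2775]
tcp_rot: [[-0.473, 0.881, 0.001], [0.881, 0.473, -0.001], [-0.002, 0.0, -1.0]]
ft_force: [-2.7, -3.2, 5.9]
grip_width: 0.0471
gripper_force: 61.7
```

```bash
python3 - <<'E'
from h import *
go([.591,.03,.119],47)
E
```

```text
t 14.3 grasp [0.5925 0.0302 0.1228] yaw 28.2 q [-0.14  0.44  1.59 -0.    1.1  -0.63] F [-2.7 -3.2  5.9] T [-0.59  0.35 -0.  ] w 0.0471 gf 61.7
shift [ 0.01 -0.03  0.1 ] turn -3.13
```

Request:
servo_tool(plan=[[0,0,0,1],[0,0,0,1],[0,0,0,0]])

```text
time: 14.68
tcp_pos: [0.5924, 0.0304, 0.2775]
tcp_rot: [[-0.279, 0.96, 0.001], [0.96, 0.279, -0.001], [-0.002, 0.001, -1.0]]
ft_force: [-1.9, -3.4, 5.8]
grip_width: 0.0468
gripper_force: 61.6
```

```bash
python3 - <<'E'
from h import *
go([.591,.03,.119],47)
E
```

```text
t 14.68 grasp [0.5925 0.0302 0.1228] yaw 16.2 q [-0.14  0.44  1.59 -0.    1.1  -0.42] F [-1.9 -3.4  5.8] T [-0.59  0.33 -0.06] w 0.0468 gf 61.6
shift [ 0.01 -0.04  0.1 ] turn -5.13
```

It turns freely clockwise, so the thread is left-handed. I'll keep turning until the loosening stop.

Request:
servo_tool(plan=[[0,0,0,1],[0,0,0,1],[0,0,0,1],[0,0,0,1],[0,0,0,1],[0,0,0,0]])

```text
time: 15.42
tcp_pos: [0.5925, 0.0304, 0.2775]
tcp_rot: [[0.238, 0.971, 0.001], [0.971, -0.238, -0.001], [-0.001, 0.002, -1.0]]
ft_force: [-2.4, -3.5, 5.0]
grip_width: 0.0466
gripper_force: 61.7
```

```bash
python3 - <<'E'
from h import *
go([.591,.03,.119],47)
E
```

```text
t 15.43 grasp [0.5927 0.0303 0.1228] yaw -13.7 q [-0.14  0.44  1.59 -0.    1.1   0.1 ] F [-2.4 -3.5  5. ] T [-0.64  0.29 -0.06] w 0.0466 gf 61.7
shift [-0.02 -0.04  0.1 ] turn -10.12
```

Request:
servo_tool(plan=[[0,0,0,1],[0,0,0,0.5],[0,0,0,0]])

```text
time: 15.8
tcp_pos: [0.5924, 0.0304, 0.2775]
tcp_rot: [[0.386, 0.923, 0.001], [0.923, -0.386, -0.001], [-0.001, 0.002, -1.0]]
ft_force: [-1.7, -3.9, 5.4]
grip_width: 0.0463
gripper_force: 61.7
```

```bash
python3 - <<'E'
from h import *
go([.591,.03,.119],47)
E
```

```text
t 15.8 grasp [0.5926 0.0303 0.1228] yaw -22.7 q [-0.14  0.44  1.59 -0.    1.1   0.26] F [-1.7 -3.9  5.4] T [-0.64  0.28 -0.07] w 0.0463 gf 61.7
shift [-0.02 -0.04  0.1 ] turn -11.62
```

Request:
servo_tool(plan=[[0,0,-0.1,0],[0,0,-0.05,0],[0,0,0,0]])

```text
time: 16.18
tcp_pos: [0.592, 0.0309, 0.2825]
tcp_rot: [[0.387, 0.922, -0.001], [0.922, -0.387, -0.0], [-0.0, -0.001, -1.0]]
ft_force: [-1.5, -2.9, -0.6]
grip_width: 0.0465
gripper_force: 61.8
```

```bash
python3 - <<'E'
from h import *
go([.591,.03,.119],47)
E
```

```text
t 16.18 grasp [0.5919 0.0309 0.1278] yaw -22.8 q [-0.14  0.44  1.59 -0.    1.11  0.26] F [-1.5 -2.9 -0.6] T [-0.49  0.24 -0.08] w 0.0465 gf 61.8
shift [-0.03 -0.01  0.22] turn -11.63
```

Request:
servo_tool(plan=[[0,0,-0.2,0],[0,0,-0.3,0],[0,0,-0.3,0],[0,0,-0.4,0],[0,0,-0.5,0],[0,0,-0.5,0],[0,0,-0.4,0],[0,0,0,0]])

```text
time: 17.18
tcp_pos: [0.5925, 0.0311, 0.3887]
tcp_rot: [[0.388, 0.922, 0.004], [0.922, -0.388, -0.0], [0.001, 0.003, -1.0]]
ft_force: [-0.5, 0.1, -1.1]
grip_width: 0.0467
gripper_force: 61.9
```

```bash
python3 - <<'E'
from h import *
go([.591,.03,.119],47)
for n in ('side','scene'): snap(n,n+'9.png')
a=cv2.imread('pics/side9.png')[125:235,195:305];b=cv2.imread('pics/scene9.png')[145:255,220:330]
cv2.imwrite('pics/c9.png',np.hstack([cv2.resize(a,(400,400),interpolation=2),cv2.resize(b,(400,400),interpolation=2)]))
E
```

```text
t 17.18 grasp [0.5931 0.031  0.234 ] yaw -22.8 q [-0.14  0.35  1.45  0.    1.34  0.26] F [-0.5  0.1 -1.1] T [-0.    0.   -0.06] w 0.0467 gf 61.9
shift [-0.05 -0.05  2.87] turn -11.64
```

View pics/c9.png

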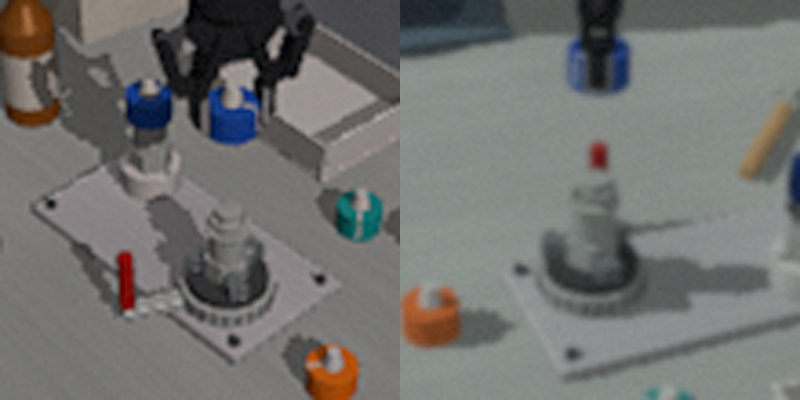

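The cap is held about 11 cm above its seat, and the filler is still upright in the jaws. The spare and the look-alikes haven't moved. Handing in.

Request:
servo_tool(plan=[[0,0,0,0],[0,0,0,0]])

```text
time: 17.52
tcp_pos: [0.5921, 0.031, 0.3858]
tcp_rot: [[0.388, 0.922, -0.002], [0.922, -0.388, 0.0], [-0.0, -0.002, -1.0]]
ft_force: [-0.3, 0.4, -1.4]
grip_width: 0.047
gripper_force: 61.9
```

```bash
python3 -c "
from workcell import manip
print(manip.sign_off())"
```

```text
the job is handed in; nothing more can be done
None
```

The job is handed in at 17.5 s: the chuck was tightened with about 22 N at the pin, the cap unscrewed clockwise (left-handed thread), and it is held about 11 cm above its seat with the filler still standing in the jaws; no verdict came back.

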